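# Drop the pressure roller out of the roll-down press and put it in the wash cradle

## Task

Take the pressure roller off the roll-down press for washing: flip the red bail lever fully open and leave it open, push the roller back off its seats and lower its axle out through the bottom of the slots, then draw it out forwards under the hangers. Park it on the ribbed blue mat, lying along the ribs between two of them, and let go; take it again across its two end faces and lower it gently into the steel wash cradle so that its axle rests in both white notches. Keep the roller off the bare bench and do not disturb the other glassware, bottles and tools.

Things in the scene. Friction and masses are not known exactly. Their poses are not given: they have to be found in the camera images.
- press: Roll-down press, fixed: white case (x -105 to 210, y +-125 mm), glass bed top 56 mm above the bench. Origin on the bench under the seated roller's axle; x points from the front panel to the carriage, y along the seated axle, z up. Carriage: x 90 to 160 mm, 240 mm wide, top 130 mm high. Guide rails along x at y = +-102 mm, top 67 mm high.
- cheeks (a point): Point midway between the tips of the two hanger cheeks (8 mm aluminium plates, y = +-39 to +-47 mm, from the carriage forward to press x = -16 mm; tops 135 mm, undersides 103 mm above the bench). Site at x = -16 mm, y = 0, 116 mm high. Between the cheeks it is open above, in front and below.
- seat (a point): Centre of the axle's seat: press x = 0, y = 0, 116 mm high. Each cheek's slot is an inverted L: the seat (x -7 to 7 mm, closed in front, a 1.5 mm lip behind, the roof lets the axle rise 7 mm), then a vertical slot open at the bottom. The axle stays on the seat until it is raised 3 to 6 mm and pushed 16 mm to press +x.
- slot_mouth (a point): Middle of the bottom mouths of the vertical slots (x 7 to 25 mm): press x = 16 mm, y = 0, 103 mm high. Pushed back to x = 16 mm, the roller must go down at least 20 mm from seat height (25 mm leaves it 5 mm above the bed), then be drawn to x below -30 mm under the cheeks before it may rise.
- bail (a joint): Bail cam lever, rad: 0 to 0.2 closed, 2.1 fully open; turns about the press's y through bail_hinge. Closed, its cams fill the slots behind the axle and it slopes up and forwards over the roller; opening lifts the bar up, over and back to the carriage. It stays where left (about 2 N at the bar, plus its 160 g weight). Cams are clear of the slots beyond 1.2 rad.
- bail_hinge (a point): Middle of the bail's hinge axis: press x = 38 mm, y = 0, 116 mm above the bench.
- bail_bar (a point): Middle of the bail's red grip bar, 13 mm thick, 96 mm of it red, along the press's y, 110 mm from the hinge axis. Closed it is at press x = -57 mm, 171 mm above the bench; fully open at x = 133 mm, 173 mm above the bench.
- roller: Pressure roller, 0.4 to 0.7 kg: rubber body 60 mm across, 66 mm between its flat aluminium end faces (57 mm across); steel axle 12 mm thick, 148 mm long, along its own y; collars 16 mm across project 5 mm from the faces. Origin at its centre; turned anyhow about y. Seated, its faces are 6 mm from the cheeks. Fingers on the end faces must stay over 8 mm above the centre, clear of the axle.
- mat: Ribbed blue silicone mat, fixed, 150 mm in its x, 180 mm in its y, 4 mm thick, five round ribs along y at x = -56, -28, 0, 28, 56 mm, tops 8 mm high. Origin at its centre on the bench. A roller lying along y between two ribs (x = -42, -14, 14 or 42 mm) stays put, its centre 35 mm above the bench.
- cradle: Steel wash cradle in a drip tray, fixed; tray 124 mm in x, 170 mm in y, 12 mm rim. Origin at its centre on the bench. The roller lies along y. Side walls along y, inner faces at x = +-38 mm, 77 mm high, leave no room for fingers beside the rubber. White end plates at y = +-60 to +-66 mm, 65 mm high, have open-topped notches 16 mm wide with flared mouths for the axle.
- cradle_axis (a point): Where the roller's centre is when its axle rests in both notches: 55 mm above the bench over the cradle's origin.
- amber: Bystander: amber bottle, 64 mm across, 160 mm high. Origin under its centre.
- wash: Bystander: white wash bottle, red cap, 64 mm across, 140 mm high, its thin spout rising to 175 mm and reaching 63 mm to its own +x. Origin under its centre.
- flask: Bystander: round glass flask with orange stopper in a cork ring, 90 mm across, 164 mm high. Origin under its centre.
- jar: Bystander: white jar with blue lid, 72 mm across, 85 mm high. Origin under its centre.
- beaker: Bystander: glass beaker, 72 mm across, 90 mm high. Origin under its centre.
- panels: Bystander: stack of aluminium test panels, 150 x 75 x 18 mm. Origin under its centre.
- brush: Bystander: cleaning brush, 190 mm long, lying along its own x. Origin at its middle.
Mind the look-alikes: they are no part of the job. What is shaped like the roller but turquoise or yellow is not meant.

How it is judged (in metres and radians):
On the way, in this order (a step that is already met when the one before it is completed fails the run):
1. the bail lever is flipped open while the roller still sits in its seats (value of joint bail above 1.7 rad and distance between roller and seat below 0.01 m), for 0.2 s.
2. the axle is lowered out through the bottom of the slots (z of roller in the frame of press below 0.097 m and x of roller in the frame of press between 0.004 and 0.035 m), for 0.05 s.
3. the roller lies between the ribs of the mat, along them, released (z of roller in the frame of mat between 0.03 and 0.037 m and x of roller in the frame of mat between -0.06 and 0.06 m and y of roller in the frame of mat between -0.06 and 0.06 m and angle between the y axis of roller and the y axis of mat, either way round below 0.2 rad and linear speed of roller below 0.03 m/s and contact force between roller and the fingers below 0.1 N), for 0.2 s.
At the end, for the whole second after the job is handed in: The roller rests in the wash cradle with its axle in both notches: centre within 5 mm across, 10 mm along and 4 mm in height of the cradle's axis point, axle within 0.07 rad of the cradle's, at rest; the bail stands open beyond 1.7 rad (x of roller in the frame of cradle_axis between -0.005 and 0.005 m and y of roller in the frame of cradle_axis between -0.01 and 0.01 m and z of roller in the frame of cradle_axis between -0.004 and 0.004 m and angle between the y axis of roller and the y axis of cradle, either way round below 0.07 rad and linear speed of roller below 0.02 m/s and value of joint bail above 1.7 rad); the robot touches nothing.
It fails at once if the roller touches the bare bench (contact force between roller and table above 0.5 N).
It fails at once if the roller is dropped into the cradle (horizontal distance between roller and cradle_axis below 0.03 m and height (world z) of roller below 0.11 m and linear speed of roller above 0.4 m/s).
It fails at once if a bystander is shoved or knocked over (distance of any of amber, wash, flask, jar, beaker, panels, brush from where it was at the start of the episode above 0.025 m or angle between any of amber, wash, flask, jar, beaker's own z axis and vertical above 0.5 rad).
It also fails if it takes over 67 s, if anything falls off the work surface, if the arm or the gripper's body presses on something with over 40 N, if the wrist force passes 120 N, or if a joint passes its speed limit or range.

## Robot

A 7-joint arm with a two-finger parallel gripper is mounted at the origin on the work surface. World frame = base frame: x ahead of the robot, y to its left, z up, the work surface at z = 0. Lengths are in mm, angles in rad, forces in N, time in s.
With the tool pointing down it reaches from about 425 to 875 mm from the base axis. Payload 8.4 kg.
Tool frame: the origin (TCP) lies between the finger pads; the fingertips stand r.tcp_to_tips ahead of it and the grasp point (between the pads) lies 3 mm ahead of it (r.tcp_to_tips is the distance from the TCP to the fingertips, in mm); x points along the fingers, y is the direction in which the jaws open and shut, and the axes are right-handed (so a half turn about x gives the same grasp; the last joint's range is limited). The gripper opens to 85 mm and grips with 20 to 120 N. Pads are 22 mm wide; open, the fingers measure 114 mm over their backs; the gripper's body (76 mm by 85 mm) begins 54 mm behind the grasp point. The pads swing forward as they close: fully open they stand 13 mm farther back than shut.
Start: joints at [-1.28, 0.333, 0.04, 1.465, -0.013, 1.343, -0.059], TCP at [247.001, 601.212, 253.308] pointing down, gripper open.
Joint ranges: [-2.58, 2.58], [-0.38, 2.09], [-1.3, 1.39], [0.25, 2.4], [-1.5, 4.64], [0.08, 2.09], [-2.65, 2.65]. Speed limits (rad/s): [2.22, 2.22, 2.79, 2.79, 3.14, 3.14, 3.14].

## Interface

Orientations are given as a unit quaternion [x, y, z, w].
In Python, from bench import monitor, optics, r gives the robot as it stands.
- The arm moves only by the tool servo_tool, never from a script. Its arguments are lists of equal length, an entry for each row: "offset": the shift along the tool's x, y, z in units of 0.025 m (1.0 is 0.025 m), a list of three; "rot": the turn, a rotation vector about the tool's x, y, z in units of 0.1 rad (1.0 is 0.1 rad), a list of three; "jaw": the gripper command: -1 is shut, 1 is fully open, values between are in proportion. A call has 1 to 10 rows; each row shifts and turns the commanded pose from where the row before left it, along the tool's axes as they then stand; what a row does not reach is not made up. A row lasts 1/8 s, in which the tool goes at most 62.5 mm and 10.7 degrees, less where a joint would pass 70% of its speed; a pose out of reach is approached as far as the arm can. A call with a number of a shift or a turn outside -1 to 1 is refused whole. A call with a gripper value outside its range is refused whole. The fingers move at their own pace and stop on an object; the grip force is fixed at half the most. Time passes only in rows, so rows that do not move let the fingers close. It gives the time, the measured TCP pose, the force and the opening at its end, in the units of the state.
- monitor.sense(): the state, without advancing time (a new reading comes with each control period).
- optics.read_camera(name): name is "scene" or "top" or "wrist"; returns the picture (384x512x3 uint8, red, green, blue); there is no depth.
- optics.camera_model(name): a dict with "fx", "fy", "cx", "cy" (pixels), "R" (3x3) and "t" (3): a world point X has camera coordinates R X + t; the wrist camera has in their place "tool_from_camera" (4x4, takes a point from camera to tool coordinates, whose origin is the TCP and whose axes are the tool frame's). Camera axes: x right, y down, z forward; pixel columns grow to the right and rows downward; lengths in mm; the calibration is good to about 2 mm. A picture is of the moment at which its call begins: read the wrist's pose just before it. camera_model takes no time and is no camera call.
- r.sign_off(): hands the job in, once; it reports no verdict.
Trained networks look in the newest picture that a camera, given by its name, has taken for a name from the list of things; names that differ only in an ending like _2 or _b are one class to them, and where a whole thing is asked for, a point or a joint stands for the part that bears it (a point fixed in the world has none). Each returns a list of dicts, best first, with "conf" (0 to 1); they miss things now and then, are a little off and sometimes report something else, mostly with a low value. They report only what shows in the picture. A call takes as long as a camera call. They do not tell look-alikes from the thing itself.
- optics.boxes_of(camera, query): "rect" ([centre column, centre row, width, height] in pixels, round what is visible of it).
- optics.silhouettes(camera, query): "region" (384x512 bool, what is visible of it) and "rect" ([centre column, centre row, width, height] in pixels, round what is visible of it).
The state is a dict: "time_s": time; "joints": joint angles; "joint_velocities": joint speeds; "joint_efforts": joint torques, N m; "tcp_pos": TCP position; "eef_rot": TCP orientation; "force": force on the tool from outside, world axes, zero at the start; "ft_torque": the same for the moment, N m; "width": finger opening in mm.
Only numpy, scipy, OpenCV 4.12 (cv2) and the standard library are available. Lean on these libraries where they do the work, as an engineer would, in place of code of your own. Each camera call takes 0.05 s, during which the arm holds its last target. There are 200 camera calls.

## Working session

There is one attempt and no reset: what is moved stays moved. The work goes in short steps, Python scripts to look and compute and a tool call to move; the robot and the scene stay as the last step left them, time stands still between calls to the robot, and variables do not carry over. Pictures are saved under pics/ and viewed, about 8 in all and at most 12, crops included, and the job is handed in when it is done.

Besides the shell and the picture viewer there is one more tool, called as name(argument=value, ...), one argument or row to a line, values as JSON. servo_tool: Moves the arm, as the interface text tells. Shifts and turns lie within -1 to 1; 1 stands for 0.025 m of shift or 0.1 rad of turn. Its arguments: {"type":"object","properties":{"offset":{"type":"array","items":{"type":"array","items":{"type":"number","minimum":-1,"maximum":1}}},"rot":{"type":"array","items":{"type":"array","items":{"type":"number","minimum":-1,"maximum":1}}},"jaw":{"type":"array","items":{"type":"number"}}},"required":["offset","rot","jaw"]}

```bash
mkdir -p pics; ls; python3 - <<'E'
from bench import monitor, optics, r
import cv2, numpy as np
print(monitor.sense(), r.tcp_to_tips)
ims=[]
for c in ["scene","top"]:
    im=optics.read_camera(c); cv2.imwrite(f"pics/{c}0.png",im[:,:,::-1]); 
    m=optics.camera_model(c); print(c,{k:np.round(v,4).tolist() for k,v in m.items()})
    for q in ["press","roller","mat","cradle","bail_bar","amber","wash","flask","jar","beaker","panels","brush"]:
        print(c,q,[(round(d['conf'],2),np.round(d['rect']).tolist()) for d in optics.boxes_of(c,q)[:4]])
print({k:np.round(v,4).tolist() for k,v in optics.camera_model("wrist").items()})
E
```

```text
pics
{'time_s': 0.0, 'joints': array([-1.28023543,  0.33389389,  0.03988544,  1.46625646, -0.01341471,
        1.34328277, -0.05852501]), 'joint_velocities': array([-0.00066085,  0.00108279,  0.00189002, -0.0020764 , -0.00010532,
       -0.0007356 , -0.00086672]), 'joint_efforts': array([-1.19701215e-05, -6.58547902e+01,  1.36528619e+00, -4.05568886e+01,
        1.66596437e-02,  1.27057132e-02,  2.37871478e-05]), 'tcp_pos': array([246.84921146, 600.86172678, 252.439627  ]), 'eef_rot': array([ 0.13639858,  0.69379199, -0.13750183,  0.69364353]), 'force': array([ 0.34103494, -0.40379802,  0.28665124]), 'ft_torque': array([ 0.03023642,  0.01351705, -0.00617497]), 'width': 85.4918514960105} 22.0
scene {'fx': 439.5643, 'fy': 439.5643, 'cx': 258.2993, 'cy': 184.6961, 'R': [[0.8287, 0.5597, -0.0084], [0.2889, -0.4406, -0.85], [-0.4794, 0.7019, -0.5268]], 't': [-385.4125, -17.3802, 1754.7684]}
scene press [(0.77, [302.0, 224.0, 120.0, 92.0])]
scene roller [(0.96, [237.0, 333.0, 57.0, 31.0]), (0.78, [242.0, 157.0, 26.0, 13.0]), (0.78, [373.0, 169.0, 29.0, 17.0]), (0.6, [289.0, 200.0, 22.0, 27
[... 1199 characters left out ...]
0, 40.0, 24.0])]
top amber [(0.7, [342.0, 159.0, 27.0, 25.0])]
top wash [(0.54, [162.0, 164.0, 22.0, 24.0])]
top flask [(0.55, [184.0, 124.0, 22.0, 26.0]), (0.51, [337.0, 123.0, 24.0, 24.0]), (0.29, [257.0, 148.0, 68.0, 85.0])]
top jar [(0.92, [338.0, 124.0, 22.0, 27.0])]
top beaker [(0.73, [259.0, 154.0, 41.0, 17.0]), (0.62, [270.0, 207.0, 18.0, 19.0]), (0.49, [257.0, 147.0, 68.0, 85.0])]
top panels [(0.66, [404.0, 205.0, 25.0, 41.0])]
top brush [(0.85, [125.0, 199.0, 40.0, 24.0])]
{'fx': 335.6098, 'fy': 335.6098, 'cx': 259.2709, 'cy': 195.9119, 'tool_from_camera': [[0.0002, -0.3098, 0.9508, -120.8054], [1.0, 0.0007, -0.0, 0.4241], [-0.0006, 0.9508, 0.3098, -79.3951], [0.0, 0.0, 0.0, 1.0]]}
```

```bash
python3 - <<'E'
import cv2, numpy as np
a=cv2.imread("pics/scene0.png");b=cv2.imread("pics/top0.png")
a=cv2.resize(a[130:360,90:410],(800,575),interpolation=cv2.INTER_CUBIC)
b=cv2.resize(b[95:295,95:435],(800,471),interpolation=cv2.INTER_CUBIC)
cv2.imwrite("pics/s1.png",a);cv2.imwrite("pics/t1.png",b)
E
```

```text
(no output)
```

View pics/s1.png

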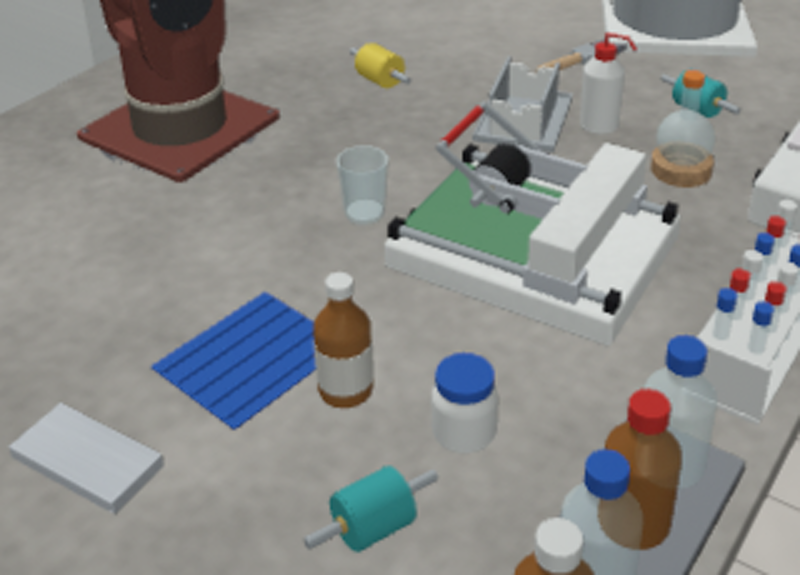

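View pics/t1.png

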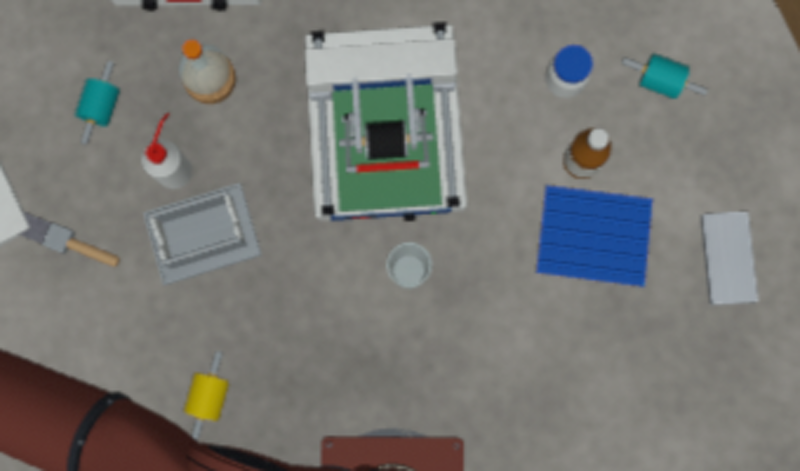

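```bash
cat > h.py <<'E'
from bench import monitor, optics, r
import cv2, numpy as np
from scipy.spatial.transform import Rotation as Rot
def cam(name, s=None):
    m=optics.camera_model(name); K=np.array([[m['fx'],0,m['cx']],[0,m['fy'],m['cy']],[0,0,1]])
    if name!='wrist': return K,np.array(m['R']),np.array(m['t'])
    s=s or monitor.sense(); W=np.eye(4); W[:3,:3]=Rot.from_quat(s['eef_rot']).as_matrix(); W[:3,3]=s['tcp_pos']
    C=np.linalg.inv(W@np.array(m['tool_from_camera'])); return K,C[:3,:3],C[:3,3]
def unproj(c,uv,z):
    K,R,t=c; o=-R.T@t; d=(R.T@np.linalg.solve(K,np.c_[np.atleast_2d(uv),np.ones(len(np.atleast_2d(uv)))].T)).T
    return o+d*((z-o[2])/d[:,2])[:,None]
def proj(c,X):
    K,R,t=c; p=(K@(R@np.atleast_2d(X).T+t[:,None])).T; return p[:,:2]/p[:,2:]
def tool():
    s=monitor.sense(); M=Rot.from_quat(s['eef_rot']).as_matrix(); return s,M
def plan(pos,yaw_jaw):
    """offset in tool axes (mm) and turn to go to pos, tool down, jaw axis at world yaw (mod pi)"""
    s,M=tool(); y0=np.arctan2(M[1,1],M[0,1]); d=(yaw_jaw-y0+np.pi/2)%np.pi-np.pi/2
    z=np.array([0,0,-1.]); y=np.array([np.cos(y0+d),np.sin(y0+d),0]); T=np.c_[z,y,np.cross(z,y)]
    print('t',round(s['time_s'],2),'tcp',s['tcp_pos'].round(1),'width',round(s['width'],1),'F',s['force'].round(1),'q7',s['joints'].round(2)[-1])
    print('offset units',((M.T@(np.array(pos)-s['tcp_pos']))/25).round(2),'rot units',(Rot.from_matrix(M.T@T).as_rotvec()/0.1).round(2),'jawyaw',round(y0,3),'mm world',(np.array(pos)-s['tcp_pos']).round(1))
E
python3 - <<'E'
from h import *
T=cam('top'); f=lambda p,z: unproj(T,np.array(p)/2.353+[95,95],z)
m=f([(546,185),(652,199),(644,286),(537,272)],4);print('mat',m.round(),m.mean(0).round(), np.arctan2(*(m[1]-m[0])[[1,0]]))
m=f([(144,213),(240,185),(259,251),(165,281)],12);print('cradle',m.round(),m.mean(0).round())
print('bar',f([(357,168),(419,165)],171).round(),'roller',f([(386,140)],146).round())
for n,p,z in [('amber',(582,160),80),('jar',(572,65),85),('wash',(157,153),140),('beaker',(409,262),45),('yellow',(207,397),30),('panels',(730,257),18),('flask',(208,76),60)]: print(n,f([p],z).round())
s,M=tool();print(M.round(3)); print([a for a in dir(r) if a[0]!='_'],[a for a in dir(monitor) if a[0]!='_'])
E
```

```text
mat [[ 530. -258.    4.]
 [ 507. -435.    4.]
 [ 361. -416.    4.]
 [ 383. -241.    4.]] [ 445. -337.    4.] -1.7010682757701345
cradle [[478. 418.  12.]
 [526. 257.  12.]
 [414. 222.  12.]
 [363. 377.  12.]] [445. 318.  12.]
bar [[521.  53. 171.]
 [526. -42. 171.]] roller [[572.   9. 146.]]
amber [[ 556. -306.   80.]]
jar [[ 714. -292.   85.]]
wash [[551. 368. 140.]]
beaker [[393. -28.  45.]]
yellow [[174. 297.  30.]]
panels [[ 408. -555.   18.]]
flask [[702. 309.  60.]]
[[-0.     0.38   0.925]
 [-0.     0.925 -0.38 ]
 [-1.    -0.    -0.   ]]
['MotionError', 'sign_off', 'tcp_to_tips'] ['sense']
```

servo_tool(
  offset=[
    [-0.4,-0.7,0.9],
    [-0.4,-0.7,1],
    [-0.4,-0.7,1],
    [-0.4,-0.7,1],
    [-0.3,-0.7,1],
    [0,-0.7,1],
    [0,-0.7,1],
    [0,-0.7,1],
    [0,-0.7,1],
    [0,-0.7,1],
  ],
  rot=[
    [0,0,0],
    [0,0,0],
    [0,0,0],
    [0,0,0],
    [0,0,0],
    [0,0,0],
    [0,0,0],
    [0,0,0],
    [0,0,0],
    [0,0,0],
  ],
  jaw=[-1,-1,-1,-1,-1,-1,-1,-1,-1,-1],
)

```text
time_s: 2.55
tcp_pos: [409.9, 344.4, 301.0]
eef_rot: [0.137, 0.694, -0.137, 0.694]
force: [0.6, 0.1, 0.7]
width: -0.3
```

servo_tool(
  offset=[
    [0,-0.2,1],
    [0,0,0],
    [0,0,0],
  ],
  rot=[
    [0,0,0],
    [0,0,0],
    [0,0,0],
  ],
  jaw=[-1,-1,-1],
)

```text
time_s: 2.92
tcp_pos: [430.0, 331.8, 300.8]
eef_rot: [0.137, 0.694, -0.137, 0.694]
force: [-0.8, -1.1, 0.5]
width: -0.0
```

```bash
python3 - <<'E'
from h import *
import pickle
c=cam('wrist'); im=optics.read_camera('wrist'); cv2.imwrite('pics/w_cradle.png',im[:,:,::-1]); pickle.dump(c,open('c_cradle.pkl','wb'))
# predicted overlay outline
for q in ['cradle','wash']: print(q,[(round(d['conf'],2),np.round(d['rect']).tolist()) for d in optics.boxes_of('wrist',q)[:2]])
print(r.tcp_to_tips); plan((540,8,330),0.053)
E
```

```text
cradle [(0.85, [256.0, 165.0, 167.0, 164.0]), (0.54, [22.0, 378.0, 17.0, 8.0])]
wash [(0.58, [336.0, 253.0, 69.0, 96.0]), (0.32, [24.0, 380.0, 22.0, 7.0])]
22.0
t 3.08 tcp [429.9 332.  300.8] width 0.3 F [-0.7 -0.4  0.5] q7 0.46
offset units [ -1.17 -10.33   8.98] rot units [11.3 -0.   0. ] jawyaw 1.183 mm world [ 110.1 -324.    29.2]
```

View pics/w_cradle.png

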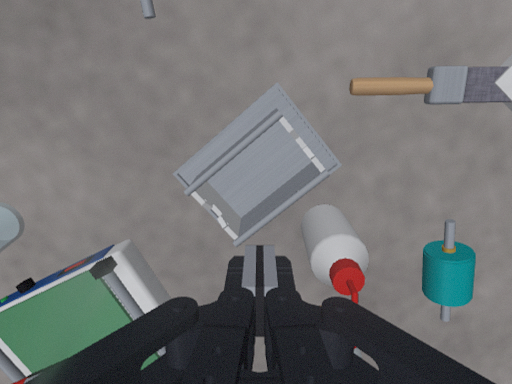

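```bash
python3 - <<'E'
from h import *
import pickle
from scipy.optimize import least_squares
im=cv2.imread('pics/w_cradle.png'); c=pickle.load(open('c_cradle.pkl','rb'))
uv=np.array([(277,84),(341,164),(236,245),(174,175)],float)
g=cv2.cornerSubPix(cv2.cvtColor(im,cv2.COLOR_BGR2GRAY),uv.astype(np.float32).reshape(-1,1,2),(4,4),(-1,-1),(3,50,.01)).reshape(-1,2);print(g)
w=unproj(c,uv,12);print(w.round(1),[np.linalg.norm(w[i]-w[i-1]).round(1) for i in range(4)])
# y edge are 0->3? long sides
L=np.array([(62,85),(62,-85),(-62,-85),(-62,85)],float)
def P(p,L,z): 
    cs,sn=np.cos(p[2]),np.sin(p[2]); L=np.array(L,float); return np.c_[p[0]+cs*L[:,0]-sn*L[:,1],p[1]+sn*L[:,0]+cs*L[:,1],np.full(len(L),z)]
best=None
for k in range(4):
  for yaw in (0.3,):
    s=least_squares(lambda p:(proj(c,P(p,np.roll(L,k,0),12))-uv).ravel(),[445,318,yaw])
    if best is None or s.cost<best.cost: best=s
p=best.x;print('pose',p.round(3),'res',best.fun.round(1))
big=cv2.resize(im[70:260,160:350],(760,760),interpolation=cv2.INTER_CUBIC)
def draw(L,z,col):
    q=((proj(c,P(p,L,z))-[160,70]+.5)*4).astype(int)
    for i in range(len(q)): cv2.line(big,tuple(q[i].tolist()),tuple(q[(i+1)%len(q)].tolist()),col,1)
draw(L,12,(0,255,0))
for s in(1,-1):
    draw([(38*s,-66),(38*s,66)],77,(0,0,255))
    for y in (60,66): draw([(-38,y*s),(-8,y*s)],65,(255,0,255));draw([(38,y*s),(8,y*s)],65,(255,0,255))
cv2.imwrite('pics/c2.png',big[:600])
E
```

```text
[[276.45938  81.80754]
 [339.70093 163.34872]
 [234.60664 246.27913]
 [175.13669 172.21742]]
[[361.8 382.4  12. ]
 [480.  421.7  12. ]
 [532.6 256.4  12. ]
 [413.9 223.   12. ]] [np.float64(167.7), np.float64(124.6), np.float64(173.5), np.float64(123.4)]
pose [4.46979e+02 3.20932e+02 3.08000e-01] res [ 0.7  0.  -0.7  0.5  1.4 -1.1 -1.4  0.4]
```

View pics/c2.png

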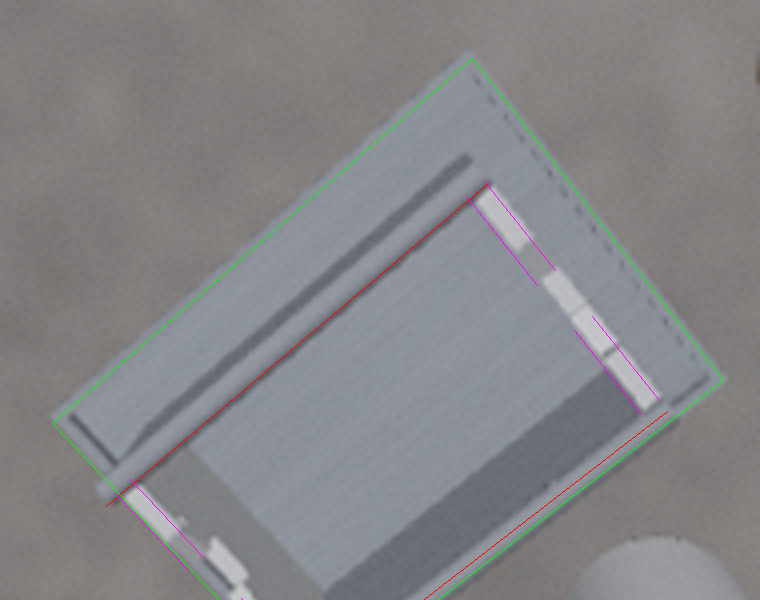

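servo_tool(
  offset=[
    [-0.2,-1,0.9],
    [-0.2,-1,0.9],
    [-0.2,-1,0.9],
    [-0.2,-1,0.9],
    [-0.2,-1,0.9],
    [-0.2,-1,0.9],
    [0,-1,0.9],
    [0,-1,0.9],
    [0,-1,0.9],
    [0,-1,0.9],
  ],
  rot=[
    [0,0,0],
    [0,0,0],
    [0,0,0],
    [0,0,0],
    [0,0,0],
    [0,0,0],
    [0,0,0],
    [0,0,0],
    [0,0,0],
    [0,0,0],
  ],
  jaw=[-1,-1,-1,-1,-1,-1,-1,-1,-1,-1],
)

```text
time_s: 4.32
tcp_pos: [543.9, 14.2, 330.9]
eef_rot: [0.137, 0.694, -0.136, 0.694]
force: [-0.3, 0.1, -0.6]
width: 0.2
```

servo_tool(
  offset=[
    [0,-0.3,0],
    [0,0,0],
    [0,0,0],
    [0,0,0],
    [0,0,0],
    [0,0,0],
    [0,0,0],
    [0,0,0],
    [0,0,0],
    [0,0,0],
  ],
  rot=[
    [1,0,0],
    [1,0,0],
    [1,0,0],
    [1,0,0],
    [1,0,0],
    [1,0,0],
    [1,0,0],
    [1,0,0],
    [1,0,0],
    [1,0,0],
  ],
  jaw=[-1,-1,-1,-1,-1,-1,-1,-1,-1,-1],
)

```text
time_s: 5.58
tcp_pos: [540.8, 8.3, 330.8]
eef_rot: [0.453, 0.543, -0.453, 0.543]
force: [-0.4, -0.8, 0.5]
width: -0.4
```

servo_tool(
  offset=[
    [0,0,0],
    [0,0,0],
    [0,0,0],
  ],
  rot=[
    [1,0,0],
    [0.3,0,0],
    [0,0,0],
  ],
  jaw=[-1,-1,-1],
)

```text
time_s: 5.95
tcp_pos: [540.9, 7.9, 330.8]
eef_rot: [0.487, 0.513, -0.487, 0.513]
force: [-0.1, -0.3, -0.8]
width: -0.5
```

```bash
python3 - <<'E'
from h import *
import pickle
c=cam('wrist'); im=optics.read_camera('wrist'); cv2.imwrite('pics/w_press.png',im[:,:,::-1]); pickle.dump(c,open('c_press.pkl','wb'))
plan((540,8,330),0.053)
E
```

```text
t 6.0 tcp [540.9   7.7 330.8] width -0.0 F [-0.1  0.5 -0. ] q7 -0.0
offset units [ 0.03 -0.03 -0.01] rot units [ 0. -0.  0.] jawyaw 0.053 mm world [-0.9  0.3 -0.8]
```

View pics/w_press.png

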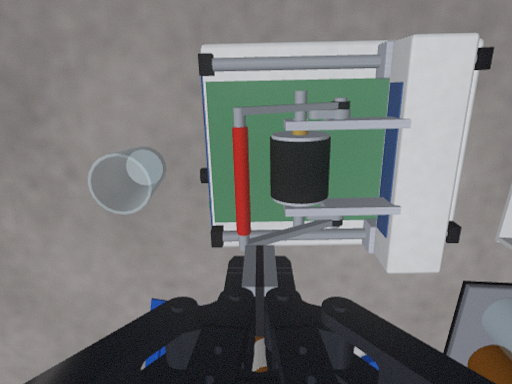

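```bash
cat > fit.py <<'E'
from h import *
from scipy.optimize import least_squares
def place(p,L):
    L=np.array(L,float); cs,sn=np.cos(p[2]),np.sin(p[2]); return np.c_[p[0]+cs*L[:,0]-sn*L[:,1],p[1]+sn*L[:,0]+cs*L[:,1],L[:,2]]
def fit(c,L,uv,p0):
    s=least_squares(lambda p:(proj(c,place(p,L))-uv).ravel(),p0,loss='soft_l1',f_scale=1.0); return s.x,s.fun.reshape(-1,2)
E
python3 - <<'E'
from fit import *
import pickle
im=cv2.imread('pics/w_press.png'); c=pickle.load(open('c_press.pkl','rb'))
L=[(-57,48,171),(-57,-48,171),(-16,47,135),(-16,39,135),(-16,-39,135),(-16,-47,135),(0,74,116)]
uv=np.array([(240,127),(243,234),(285,121),(285,129),(285,206),(285,214),(301,92)],float)
p,res=fit(c,L,uv,[580,8,0.053]);print(p.round(3),res.round(1).tolist())
big=cv2.resize(im[20:290,180:500],(800,675),interpolation=cv2.INTER_CUBIC)[:600]
def draw(L,col):
    q=((proj(c,place(p,L))-[180,20]+.5)*2.5).astype(int)
    for i in range(len(q)-1): cv2.line(big,tuple(q[i].tolist()),tuple(q[i+1].tolist()),col,1)
draw([(-57,-48,171),(-57,48,171)],(255,255,0))
for s in (1,-1): draw([(90,39*s,135),(-16,39*s,135),(-16,47*s,135),(90,47*s,135)],(0,0,255)); draw([(-105,102*s,67),(90,102*s,67)],(0,255,255))
draw([(90,120,130),(90,-120,130),(160,-120,130),(160,120,130),(90,120,130)],(255,0,255))
draw([(0,-74,116),(0,74,116)],(0,255,0)); draw([(-105,125,56),(-105,-125,56)],(255,0,0))
cv2.imwrite('pics/p2.png',big)
E
```

```text
[5.82066e+02 1.26080e+01 7.70000e-02] [[-1.3, -1.4], [0.1, -1.5], [0.3, 0.3], [0.3, 1.1], [0.2, 2.6], [0.2, 2.0], [-0.3, -1.9]]
```

View pics/p2.png

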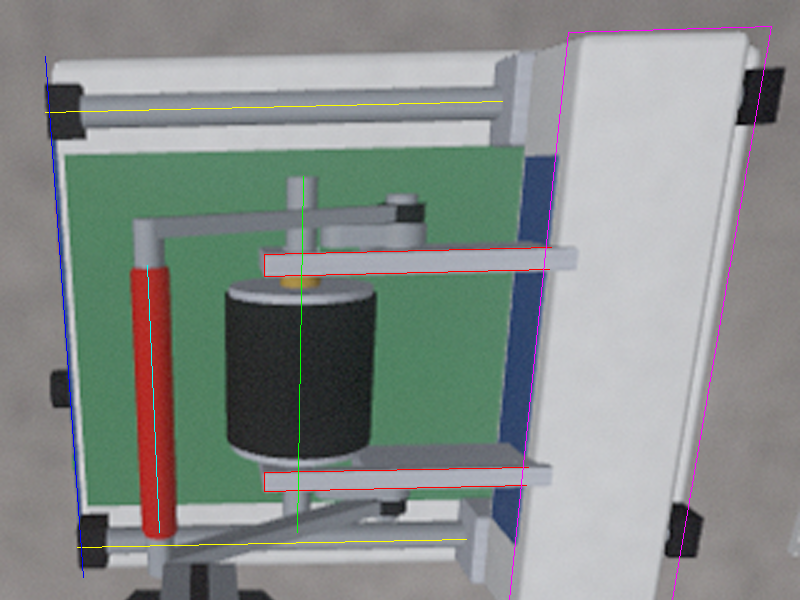

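servo_tool(
  offset=[
    [0,-1,0],
    [0,-0.95,0.05],
    [1,0,0],
    [1,0,0],
    [1,0,0],
    [1,0,0],
    [1,0,0],
    [1,0,0],
    [0,0,0],
    [0,0,0],
  ],
  rot=[
    [-0.17,0,0],
    [0,0,0],
    [0,0,0],
    [0,0,0],
    [0,0,0],
    [0,0,0],
    [0,0,0],
    [0,0,0],
    [0,0,0],
    [0,0,0],
  ],
  jaw=[-1,-1,-1,-1,-1,-1,-1,-1,-1,-1],
)

```text
time_s: 7.25
tcp_pos: [492.8, 3.4, 181.8]
eef_rot: [0.483, 0.517, -0.482, 0.517]
force: [-0.2, -0.3, 0.1]
width: -0.0
```

servo_tool(
  offset=[
    [0,0.4,0],
    [-0.1,0.2,0],
    [-0.63,0.44,0],
    [-0.54,0.54,0],
    [-0.44,0.63,0],
    [-0.32,0.7,0],
    [-0.2,0.74,0],
  ],
  rot=[
    [0,0,0],
    [0,0,0],
    [0,0,0],
    [0,0,0],
    [0,0,0],
    [0,0,0],
    [0,0,0],
  ],
  jaw=[-1,-1,-1,-1,-1,-1,-1],
)

```text
time_s: 8.12
tcp_pos: [584.5, 9.8, 238.4]
eef_rot: [0.483, 0.517, -0.482, 0.517]
force: [-3.4, 0.1, 5.5]
width: 0.1
```

servo_tool(
  offset=[
    [-0.07,0.76,0],
    [0.07,0.76,0],
    [0.2,0.74,0],
    [0.32,0.7,0],
    [0.44,0.63,0],
    [0.54,0.54,0],
    [0.4,0.35,0],
    [0,0,0],
    [0,0,0],
  ],
  rot=[
    [0,0,0],
    [0,0,0],
    [0,0,0],
    [0,0,0],
    [0,0,0],
    [0,0,0],
    [0,0,0],
    [0,0,0],
    [0,0,0],
  ],
  jaw=[-1,-1,-1,-1,-1,-1,-1,-1,-1],
)

```text
time_s: 9.25
tcp_pos: [695.2, 16.9, 189.7]
eef_rot: [0.483, 0.516, -0.483, 0.517]
force: [-0.5, -0.2, 1.4]
width: 0.1
```

```bash
python3 - <<'E'
from h import *
c=cam('wrist'); im=optics.read_camera('wrist'); cv2.imwrite('pics/w_bail.png',im[:,:,::-1])
s=optics.read_camera('scene'); b=cv2.resize(s[150:280,225:375],(600,520),interpolation=cv2.INTER_CUBIC)
cv2.imwrite('pics/b1.png',b[:,:,::-1])
plan((540,8,330),0.07)
E
```

```text
t 9.35 tcp [695.2  17.  190. ] width 0.0 F [-0.1 -0.5 -0.8] q7 0.18
offset units [-5.61 -6.21 -0.06] rot units [-0.02 -0.   -0.01] jawyaw 0.068 mm world [-155.2   -9.   140. ]
```

View pics/b1.png

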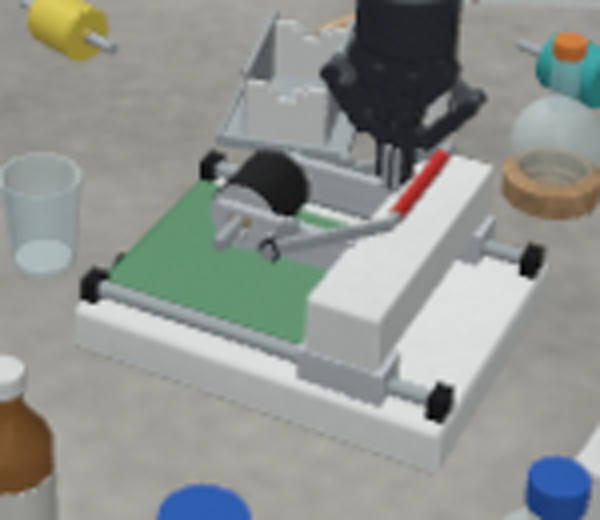

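servo_tool(
  offset=[
    [-0.3,-0.7,0],
    [-1,-1,0],
    [-1,-1,0],
    [0,-1,0],
    [0,-0.8,0],
    [0,0,0],
    [0,0,0],
    [0,0,0],
  ],
  rot=[
    [0,0,0],
    [0,0,0],
    [0,0,0],
    [0,0,0],
    [0,0,0],
    [0,0,0],
    [0,0,0],
    [0,0,0],
  ],
  jaw=[-1,-1,-1,1,1,1,1,1],
)

```text
time_s: 10.35
tcp_pos: [583.5, 9.6, 246.5]
eef_rot: [0.483, 0.517, -0.483, 0.517]
force: [-0.0, 0.4, -1.0]
width: 85.4
```

```bash
python3 - <<'E'
from h import *
import pickle
s=monitor.sense();c=cam('wrist',s); im=optics.read_camera('wrist'); cv2.imwrite('pics/w_roll.png',im[:,:,::-1]); pickle.dump(c,open('c_roll.pkl','wb'))
print(r.tcp_to_tips)
for d in optics.silhouettes('wrist','roller')[:3]: print(d['conf'],np.round(d['rect'],1))
print('pred centre',proj(c,[[582,12.5,116]]))
plan((582,12.5,116),0.07)
E
```

```text
22.0
0.71 [258.3 184.6  79.8 183.8]
pred centre [[257.26277069 189.58458248]]
t 10.45 tcp [583.3   9.5 246.4] width 85.3 F [ 1.1 -0.3  0.1] q7 0.09
offset units [ 5.21 -0.04 -0.13] rot units [-0.02  0.01  0.  ] jawyaw 0.068 mm world [  -1.3    3.  -130.4]
```

View pics/w_roll.png

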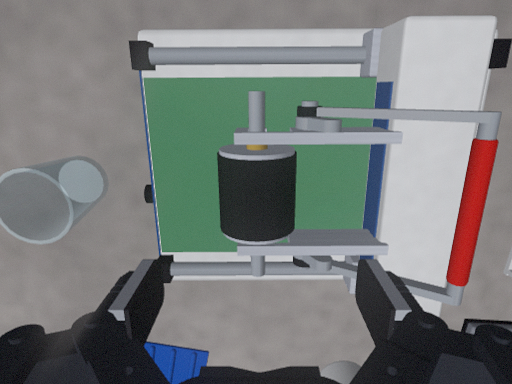

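servo_tool(
  offset=[
    [1,0,-0.13],
    [1,-0.04,0],
    [1,0,0],
    [1,0,0],
    [0.8,0,0],
    [0.4,0,0],
    [0,0,0],
    [0,0,0],
    [0,0,0],
    [0,0,0],
  ],
  rot=[
    [0,0,0],
    [0,0,0],
    [0,0,0],
    [0,0,0],
    [0,0,0],
    [0,0,0],
    [0,0,0],
    [0,0,0],
    [0,0,0],
    [0,0,0],
  ],
  jaw=[1,1,1,1,1,1,1,-1,-1,-1],
)

```text
time_s: 11.7
tcp_pos: [582.3, 12.7, 117.8]
eef_rot: [0.483, 0.516, -0.482, 0.517]
force: [-1.5, 0.0, 5.9]
width: 58.4
```

servo_tool(
  offset=[
    [0,0,0],
    [0,0,0],
  ],
  rot=[
    [0,0,0],
    [0,0,0],
  ],
  jaw=[-1,-1],
)

```text
time_s: 11.95
tcp_pos: [582.3, 12.7, 117.8]
eef_rot: [0.483, 0.516, -0.482, 0.517]
force: [-1.1, -0.1, 6.9]
width: 58.6
```

servo_tool(
  offset=[
    [-0.1,0,0],
    [-0.08,0,0],
    [0,0,0],
    [0,0,0],
  ],
  rot=[
    [0,0,0],
    [0,0,0],
    [0,0,0],
    [0,0,0],
  ],
  jaw=[-1,-1,-1,-1],
)

```text
time_s: 12.45
tcp_pos: [581.4, 12.7, 120.8]
eef_rot: [0.483, 0.517, -0.483, 0.517]
force: [0.2, 1.2, -6.0]
width: 58.1
```

servo_tool(
  offset=[
    [-0.05,0,0],
    [0,0.2,0],
    [0,0.2,0],
    [0,0.24,0],
    [0,0,0],
  ],
  rot=[
    [0,0,0],
    [0,0,0],
    [0,0,0],
    [0,0,0],
    [0,0,0],
  ],
  jaw=[-1,-1,-1,-1,-1],
)

```text
time_s: 13.08
tcp_pos: [598.1, 13.8, 122.2]
eef_rot: [0.483, 0.517, -0.483, 0.517]
force: [-0.2, -0.5, -6.5]
width: 58.3
```

servo_tool(
  offset=[
    [0.3,0,0],
    [0.3,0,0],
    [0.3,0,0],
    [0.2,0,0],
    [0,0,0],
    [0,0,0],
  ],
  rot=[
    [0,0,0],
    [0,0,0],
    [0,0,0],
    [0,0,0],
    [0,0,0],
    [0,0,0],
  ],
  jaw=[-1,-1,-1,-1,-1,-1],
)

```text
time_s: 13.82
tcp_pos: [597.8, 13.7, 95.0]
eef_rot: [0.483, 0.517, -0.483, 0.517]
force: [-0.5, 0.8, -6.3]
width: 58.3
```

servo_tool(
  offset=[
    [0,-0.6,0],
    [0,-1,0],
    [0,-1,0],
    [0,-0.9,0],
    [-0.5,0,0],
    [-1,0,0],
    [-1,0,0],
    [-1,0,0],
    [-1,0,0],
    [-1,0,0],
  ],
  rot=[
    [0,0,0],
    [0,0,0],
    [0,0,0],
    [0,0,0],
    [0,0,0],
    [0,0,0],
    [0,0,0],
    [0,0,0],
    [0,0,0],
    [0,0,0],
  ],
  jaw=[-1,-1,-1,-1,-1,-1,-1,-1,-1,-1],
)

```text
time_s: 15.08
tcp_pos: [510.3, 7.5, 233.8]
eef_rot: [0.483, 0.516, -0.482, 0.517]
force: [0.4, -0.3, -6.0]
width: 58.2
```

servo_tool(
  offset=[
    [-0.5,0,0.4],
    [-0.4,-0.4,0.9],
    [0,-0.4,1],
    [0,-0.4,1],
    [0,-0.4,1],
    [0,-0.4,1],
    [0,-0.4,1],
    [0,-0.4,1],
    [0,-0.4,1],
    [0,-0.1,0.7],
  ],
  rot=[
    [0,0,0],
    [0,0,0],
    [0,0,0],
    [0,0,0],
    [0,0,0],
    [0,0,0],
    [0,0,0],
    [0,0,0],
    [0,0,0],
    [0,0,0],
  ],
  jaw=[-1,-1,-1,-1,-1,-1,-1,-1,-1,-1],
)

```text
time_s: 16.32
tcp_pos: [440.9, -225.2, 254.4]
eef_rot: [0.484, 0.516, -0.484, 0.516]
force: [-0.8, 0.7, -5.5]
width: 58.5
```

servo_tool(
  offset=[
    [0,0,0],
    [0,0,0],
    [0,0,0],
  ],
  rot=[
    [1,0,0],
    [1,0,0],
    [0,0,0],
  ],
  jaw=[-1,-1,-1],
)

```text
time_s: 16.7
tcp_pos: [441.9, -223.6, 254.4]
eef_rot: [-0.532, -0.466, 0.532, -0.465]
force: [-0.2, -0.4, -5.9]
width: 58.0
```

```bash
python3 - <<'E'
from h import *
import pickle
s=monitor.sense();c=cam('wrist',s); im=optics.read_camera('wrist'); cv2.imwrite('pics/w_mat.png',im[:,:,::-1]); pickle.dump(c,open('c_mat.pkl','wb'))
plan((445,-230,260),-.13)
E
```

```text
t 16.75 tcp [ 442.1 -223.3  254.5] width 58.5 F [-0.  -0.  -5.6] q7 0.25
offset units [-0.22  0.15  0.25] rot units [-0.01 -0.    0.01] jawyaw -0.131 mm world [ 2.9 -6.7  5.5]
```

View pics/w_mat.png

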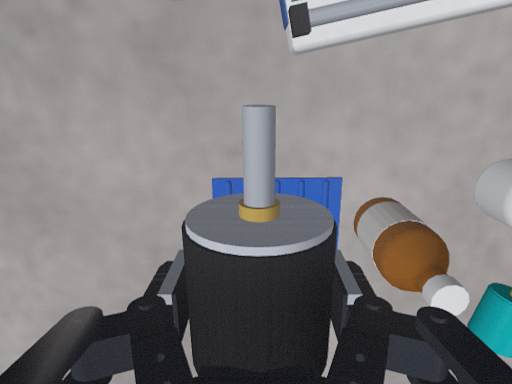

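```bash
python3 - <<'E'
from h import *
import pickle
im=cv2.imread('pics/w_mat.png'); c=pickle.load(open('c_mat.pkl','rb'))
b=im[:,:,0].astype(int)-im[:,:,2]; print([ (r_,np.where(b[r_,150:360]>60)[0][[0,-1]]+150) for r_ in (182,186,190,194) if (b[r_]>60).any()])
print([np.where(b[150:240,k]>60)[0][0]+150 for k in (215,225,290,310,330,338)])
w=unproj(c,[(212.,178),(341.,178)],4);print(w.round(1)); d=w[1]-w[0]; yaw=np.arctan2(d[1],d[0]); L=np.linalg.norm(d)
cen=w.mean(0)-90*np.array([-np.sin(yaw),np.cos(yaw),0]);print(yaw,L,cen.round(1))
for x in (-14,-42): 
    t=cen+x*np.array([np.cos(yaw),np.sin(yaw),0]); t[2]=50; plan(t,yaw)
E
```

```text
[(182, array([212, 341])), (186, array([212, 341])), (190, array([212, 340])), (194, array([213, 340]))]
[np.int64(179), np.int64(178), np.int64(178), np.int64(178), np.int64(178), np.int64(178)]
[[ 385.4 -236.     4. ]
 [ 531.7 -255.4    4. ]]
-0.13192582524404214 147.52611106017443 [ 446.7 -334.9    4. ]
t 16.75 tcp [ 442.1 -223.3  254.5] width 58.5 F [-0.  -0.  -5.6] q7 0.25
offset units [8.18 0.21 4.4 ] rot units [ 0.01 -0.    0.01] jawyaw -0.131 mm world [  -9.3 -109.8 -204.5]
t 16.75 tcp [ 442.1 -223.3  254.5] width 58.5 F [-0.  -0.  -5.6] q7 0.25
offset units [ 8.18 -0.91  4.4 ] rot units [ 0.01 -0.    0.01] jawyaw -0.131 mm world [ -37.1 -106.1 -204.5]
```

servo_tool(
  offset=[
    [0.5,0.05,0.9],
    [0.9,0.05,0.9],
    [1,0.05,0.9],
    [1,0.06,0.9],
    [1,0,0.8],
    [1,0,0],
    [1,0,0],
    [1,0,0],
    [0.6,0,0],
    [0,0,0],
  ],
  rot=[
    [0,0,0],
    [0,0,0],
    [0,0,0],
    [0,0,0],
    [0,0,0],
    [0,0,0],
    [0,0,0],
    [0,0,0],
    [0,0,0],
    [0,0,0],
  ],
  jaw=[-1,-1,-1,-1,-1,-1,-1,-1,-1,-1],
)

```text
time_s: 18.0
tcp_pos: [433.3, -331.8, 54.2]
eef_rot: [-0.531, -0.467, 0.532, -0.466]
force: [0.4, -0.4, -5.0]
width: 58.4
```

servo_tool(
  offset=[
    [0.2,0,0],
    [0.1,0,0],
    [0.1,0,0],
    [0,0,0],
  ],
  rot=[
    [0,0,0],
    [0,0,0],
    [0,0,0],
    [0,0,0],
  ],
  jaw=[-1,-1,-1,-1],
)

```text
time_s: 18.5
tcp_pos: [434.1, -332.0, 44.9]
eef_rot: [0.532, 0.466, -0.532, 0.466]
force: [-0.6, -0.3, -5.8]
width: 58.4
```

servo_tool(
  offset=[
    [0.12,0,0],
    [0.1,0,0],
    [0.08,0,0],
    [0,0,0],
  ],
  rot=[
    [0,0,0],
    [0,0,0],
    [0,0,0],
    [0,0,0],
  ],
  jaw=[-1,-1,-1,-1],
)

```text
time_s: 19.0
tcp_pos: [433.9, -332.0, 37.2]
eef_rot: [-0.532, -0.466, 0.532, -0.466]
force: [0.1, -0.8, -6.5]
width: 58.3
```

servo_tool(
  offset=[
    [0.05,0,0],
    [0.03,0,0],
    [0,0,0],
  ],
  rot=[
    [0,0,0],
    [0,0,0],
    [0,0,0],
  ],
  jaw=[-1,-1,-1],
)

```text
time_s: 19.38
tcp_pos: [434.1, -332.2, 36.8]
eef_rot: [0.532, 0.466, -0.531, 0.466]
force: [-8.0, 6.5, 18.6]
width: 58.4
```

servo_tool(
  offset=[
    [0,0,0],
    [0,0,0],
    [0,0,0],
    [0,0,0],
    [-0.5,0,0],
    [-1,0,0],
    [-1,0,0],
    [-1,0,0],
    [-1,0,0],
    [-0.7,0,0],
  ],
  rot=[
    [0,0,0],
    [0,0,0],
    [0,0,0],
    [0,0,0],
    [0,0,0],
    [0,0,0],
    [0,0,0],
    [0,0,0],
    [0,0,0],
    [0,0,0],
  ],
  jaw=[1,1,1,1,1,1,1,1,1,1],
)

```text
time_s: 20.62
tcp_pos: [434.2, -332.4, 167.1]
eef_rot: [0.532, 0.465, -0.532, 0.466]
force: [0.5, -0.1, -0.5]
width: 85.6
```

servo_tool(
  offset=[
    [0,0,0],
    [0,0,0],
  ],
  rot=[
    [0,0,0],
    [0,0,0],
  ],
  jaw=[1,1],
)

```text
time_s: 20.88
tcp_pos: [433.8, -331.6, 164.7]
eef_rot: [-0.532, -0.466, 0.532, -0.466]
force: [0.3, -0.1, -0.0]
width: 85.0
```

```bash
python3 - <<'E'
from h import *
import pickle
s=monitor.sense();c=cam('wrist',s); im=optics.read_camera('wrist'); cv2.imwrite('pics/w_park.png',im[:,:,::-1]); pickle.dump(c,open('c_park.pkl','wb'))
for d in optics.silhouettes('wrist','roller')[:3]: print(d['conf'],np.round(d['rect'],1))
plan((434,-332,160),-.13)
E
```

```text
0.71 [448.9 162.8 126.2 119.3]
0.64 [262.6 188.   83.1 185.2]
t 20.98 tcp [ 433.6 -331.6  164.4] width 85.3 F [ 0.2  1.  -0.2] q7 0.66
offset units [0.18 0.02 0.01] rot units [-0.02 -0.    0.02] jawyaw -0.132 mm world [ 0.4 -0.4 -4.4]
```

View pics/w_park.png

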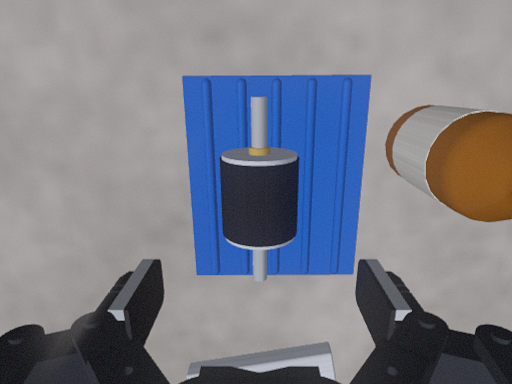

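```bash
python3 - <<'E'
from h import *
import pickle
c=pickle.load(open('c_park.pkl','rb'))
w=unproj(c,[(259,97.),(260.5,281)],35);print(w.round(1),np.linalg.norm(w[0]-w[1]),w.mean(0).round(1)); d=w[0]-w[1]; yaw=np.arctan2(d[1],d[0]);print(yaw)
m=unproj(c,[(183,75.),(371,74),(355,275),(196,275)],4);print(m.round(1),m.mean(0).round(1))
plan((*w.mean(0)[:2],120),yaw)
E
```

```text
[[ 443.3 -259.5   35. ]
 [ 424.7 -409.5   35. ]] 151.21899316287875 [ 434.  -334.5   35. ]
1.4479154008221635
[[ 385.7 -236.     4. ]
 [ 532.9 -254.6    4. ]
 [ 512.6 -434.1    4. ]
 [ 361.9 -414.5    4. ]] [ 448.3 -334.8    4. ]
t 20.98 tcp [ 433.6 -331.6  164.4] width 85.3 F [ 0.2  1.  -0.2] q7 0.66
offset units [1.78 0.03 0.11] rot units [1.562e+01 1.000e-02 1.000e-02] jawyaw -0.132 mm world [  0.4  -2.9 -44.4]
```

servo_tool(
  offset=[
    [0,0,0],
    [0,0,0],
    [0,0,0],
    [0,0,0],
    [0,0,0],
    [0,0,0],
    [0,0,0],
    [0,0,0],
    [0,0,0],
    [0,0,0],
  ],
  rot=[
    [-1,0,0],
    [-1,0,0],
    [-1,0,0],
    [-1,0,0],
    [-1,0,0],
    [-1,0,0],
    [-1,0,0],
    [-1,0,0],
    [-1,0,0],
    [-1,0,0],
  ],
  jaw=[1,1,1,1,1,1,1,1,1,1],
)

```text
time_s: 22.22
tcp_pos: [433.6, -331.8, 164.5]
eef_rot: [0.242, 0.665, -0.242, 0.664]
force: [0.3, -0.1, 0.9]
width: 85.6
```

servo_tool(
  offset=[
    [0,0,0],
    [0,0,0],
    [0,0,0],
    [0,0,0],
    [0,0,0],
    [0,0,0],
    [0,0,0],
    [0,0,0],
  ],
  rot=[
    [-1,0,0],
    [-1,0,0],
    [-1,0,0],
    [-1,0,0],
    [-1,0,0],
    [-0.8,0,0],
    [0,0,0],
    [0,0,0],
  ],
  jaw=[1,1,1,1,1,1,1,1],
)

```text
time_s: 23.22
tcp_pos: [433.8, -332.0, 164.9]
eef_rot: [0.044, 0.706, -0.044, 0.705]
force: [-0.2, -0.2, 0.3]
width: 85.2
```

```bash
python3 - <<'E'
from h import *
import pickle
s=monitor.sense();c=cam('wrist',s); im=optics.read_camera('wrist'); cv2.imwrite('pics/w_park2.png',im[:,:,::-1]); pickle.dump(c,open('c_park2.pkl','wb'))
for d in optics.silhouettes('wrist','roller')[:3]: print(d['conf'],np.round(d['rect'],1))
C=np.array([434,-334.5,35]);a=np.array([np.cos(1.448),np.sin(1.448),0])
print(proj(c,[C+33*a,C-33*a,C+74*a,C-74*a,C]).round(1))
plan((434,-334.5,60),1.448)
E
```

```text
0.73 [259.  193.3 194.3  79.3]
[[297.7 193.7]
 [213.5 193.9]
 [350.  193.7]
 [161.2 193.9]
 [255.6 193.8]]
t 23.32 tcp [ 433.9 -332.   165.1] width 85.3 F [ 0.6 -0.4  1.2] q7 2.16
offset units [ 4.2  -0.1   0.02] rot units [-0.01 -0.   -0.  ] jawyaw 1.447 mm world [ 1.000e-01 -2.500e+00 -1.051e+02]
```

View pics/w_park2.png

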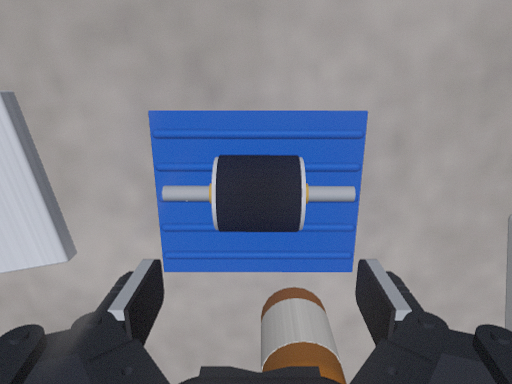

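servo_tool(
  offset=[
    [0.6,0,0],
    [1,0,0.02],
    [1,0,0],
    [1,0,0],
    [0.4,0,0],
    [0.2,0,0],
    [0,0,0],
    [0,0,0],
    [0,0,0],
  ],
  rot=[
    [0,0,0],
    [0,0,0],
    [0,0,0],
    [0,0,0],
    [0,0,0],
    [0,0,0],
    [0,0,0],
    [0,0,0],
    [0,0,0],
  ],
  jaw=[1,1,1,1,1,1,1,1,1],
)

```text
time_s: 24.45
tcp_pos: [434.9, -332.3, 60.9]
eef_rot: [0.043, 0.705, -0.044, 0.706]
force: [-1.1, 0.2, 0.4]
width: 85.6
```

servo_tool(
  offset=[
    [0,0,0],
    [0,0,0],
    [0,0,0],
    [0,0,0],
    [0,0,0],
  ],
  rot=[
    [0,0,0],
    [0,0,0],
    [0,0,0],
    [0,0,0],
    [0,0,0],
  ],
  jaw=[0,-1,-1,-1,-1],
)

```text
time_s: 25.08
tcp_pos: [434.8, -332.1, 61.1]
eef_rot: [0.043, 0.706, -0.043, 0.706]
force: [-1.2, 2.5, 8.6]
width: 64.6
```

servo_tool(
  offset=[
    [-0.2,0,0],
    [-0.5,0,0],
    [-0.5,0,0],
    [0,0,0],
    [0,0,0],
  ],
  rot=[
    [0,0,0],
    [0,0,0],
    [0,0,0],
    [0,0,0],
    [0,0,0],
  ],
  jaw=[-1,-1,-1,-1,-1],
)

```text
time_s: 25.7
tcp_pos: [434.5, -331.9, 90.3]
eef_rot: [0.043, 0.706, -0.043, 0.706]
force: [-0.5, 0.4, -6.0]
width: 64.6
```

servo_tool(
  offset=[
    [-1,0,0],
    [-1,0,0],
    [-1,0.3,0],
    [-1,1,0],
    [-1,1,0],
    [-1,1,0],
    [-0.6,1,0],
    [0,1,0],
    [0,1,0],
    [0,1,0],
  ],
  rot=[
    [0,0,0],
    [0,0,0],
    [0,0,0],
    [0,0,0],
    [0,0,0],
    [0,0,0],
    [0,0,0],
    [0,0,0],
    [0,0,0],
    [0,0,0],
  ],
  jaw=[-1,-1,-1,-1,-1,-1,-1,-1,-1,-1],
)

```text
time_s: 26.95
tcp_pos: [456.5, -150.2, 254.8]
eef_rot: [0.044, 0.706, -0.043, 0.705]
force: [0.0, -0.5, -6.3]
width: 64.7
```

servo_tool(
  offset=[
    [0,1,0],
    [0,1,0],
    [0,1,0],
    [0,1,0],
    [0,1,0],
    [0,1,0],
    [0,1,0],
    [0,1,0],
    [0,1,0],
    [0,1,0],
  ],
  rot=[
    [0,0,0],
    [0,0,0],
    [0,0,0],
    [0,0,0],
    [0,0,0],
    [0,0,0],
    [0,0,0],
    [0,0,0],
    [0,0,0],
    [0,0,0],
  ],
  jaw=[-1,-1,-1,-1,-1,-1,-1,-1,-1,-1],
)

```text
time_s: 28.2
tcp_pos: [487.2, 97.8, 254.6]
eef_rot: [0.043, 0.706, -0.044, 0.705]
force: [-1.0, 0.2, -6.5]
width: 64.4
```

servo_tool(
  offset=[
    [0,1,0],
    [0,1,0],
    [0,1,0],
    [0,1,0],
    [0,1,0],
    [0,1,0],
    [0,1,0],
    [0,1,0],
    [0,1,0],
    [0,0.6,0],
  ],
  rot=[
    [0,0,0],
    [0,0,0],
    [0,0,0],
    [0,0,0],
    [0,0,0],
    [0,0,0],
    [0,0,0],
    [-0.5,0,0],
    [-1,0,0],
    [-1,0,0],
  ],
  jaw=[-1,-1,-1,-1,-1,-1,-1,-1,-1,-1],
)

```text
time_s: 29.45
tcp_pos: [513.2, 338.0, 254.9]
eef_rot: [-0.047, 0.706, 0.047, 0.705]
force: [0.3, -0.0, -5.2]
width: 64.6
```

servo_tool(
  offset=[
    [0,0,0],
    [0,0,0],
    [0,0,0],
    [0,0,0],
  ],
  rot=[
    [-1,0,0],
    [-0.8,0,0],
    [0,0,0],
    [0,0,0],
  ],
  jaw=[-1,-1,-1,-1],
)

```text
time_s: 29.95
tcp_pos: [513.5, 335.9, 255.2]
eef_rot: [-0.108, 0.699, 0.108, 0.699]
force: [-0.5, -0.2, -6.2]
width: 65.1
```

```bash
python3 - <<'E'
from h import *
import pickle
s=monitor.sense();c=cam('wrist',s); im=optics.read_camera('wrist'); cv2.imwrite('pics/w_cr2.png',im[:,:,::-1]); pickle.dump(c,open('c_cr2.pkl','wb'))
plan((447+.953*90,321+.303*90,255),1.879)
print(proj(c,[[447,321,65]]))
E
```

```text
t 30.0 tcp [513.5 335.8 255.3] width 64.6 F [-0.1  0.3 -6.2] q7 1.24
offset units [0.01 0.24 0.89] rot units [-0.02 -0.    0.  ] jawyaw 1.877 mm world [19.3 12.4 -0.3]
[[265.45985915  99.88072015]]
```

```bash
python3 - <<'E'
from fit import *
import pickle
im=cv2.imread('pics/w_cr2.png'); c=pickle.load(open('c_cr2.pkl','rb'))
p=[447,321,.308]; x0,y0,k=140,10,3.2
big=cv2.resize(im[y0:y0+185,x0:x0+250],None,fx=k,fy=k,interpolation=cv2.INTER_CUBIC)
def dots(a,b,col,n=25):
    L=np.linspace(a,b,n); q=((proj(c,place(p,L))-[x0,y0]+.5)*k).astype(int)
    for u,v in q: 
        if 0<=u<big.shape[1] and 0<=v<big.shape[0]: big[v,u]=col; big[min(v+1,big.shape[0]-1),u]=col
for s in (1,-1):
    dots((62*s,-85,12),(62*s,85,12),(0,255,0)); dots((-62,85*s,12),(62,85*s,12),(0,255,0))
    dots((38*s,-66,77),(38*s,66,77),(0,0,255))
    for y in (60,66): dots((-38,y*s,65),(-8,y*s,65),(255,0,255),12);dots((38,y*s,65),(8,y*s,65),(255,0,255),12)
    dots((0,60*s,49),(0,66*s,49),(0,255,255),6)
cv2.imwrite('pics/cr3.png',big); print(big.shape)
E
```

```text
(592, 800, 3)
```

View pics/cr3.png

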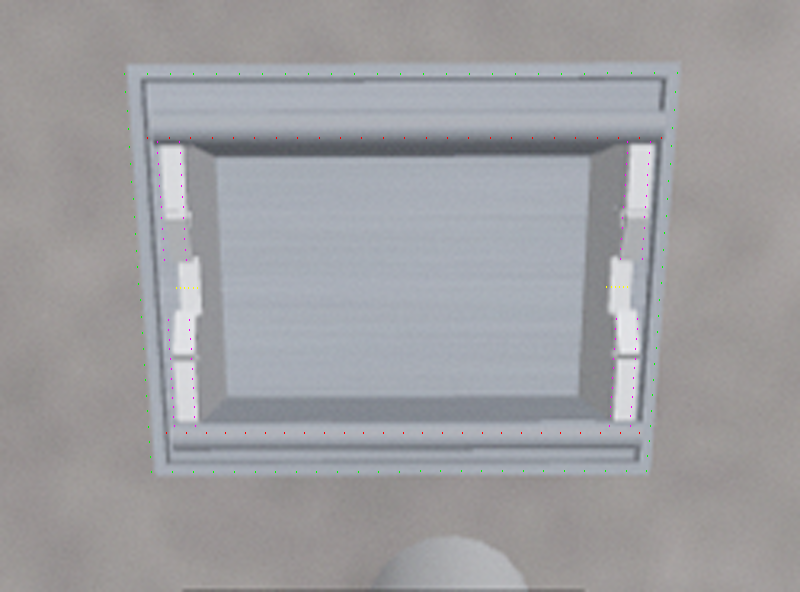

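```bash
python3 - <<'E'
from h import *
plan((446.8,321.8,120),1.879)
E
```

```text
t 30.0 tcp [513.5 335.8 255.3] width 64.6 F [-0.1  0.3 -6.2] q7 1.24
offset units [ 5.41  0.27 -2.71] rot units [-0.02 -0.    0.  ] jawyaw 1.877 mm world [ -66.7  -14.  -135.3]
```

servo_tool(
  offset=[
    [0,0.27,-0.8],
    [0,0,-1],
    [0,0,-0.91],
    [0,0,0],
    [1,0,0],
    [1,0,0],
    [1,0,0],
    [1,0,0],
    [1,0,0],
    [0.4,0,0],
  ],
  rot=[
    [0,0,0],
    [0,0,0],
    [0,0,0],
    [0,0,0],
    [0,0,0],
    [0,0,0],
    [0,0,0],
    [0,0,0],
    [0,0,0],
    [0,0,0],
  ],
  jaw=[-1,-1,-1,-1,-1,-1,-1,-1,-1,-1],
)

```text
time_s: 31.25
tcp_pos: [446.8, 321.2, 119.0]
eef_rot: [-0.108, 0.699, 0.108, 0.698]
force: [-0.3, -0.4, -5.7]
width: 64.5
```

servo_tool(
  offset=[
    [0,0,0],
    [0,0,0],
  ],
  rot=[
    [0,0,0],
    [0,0,0],
  ],
  jaw=[-1,-1],
)

```text
time_s: 31.5
tcp_pos: [447.5, 322.1, 121.5]
eef_rot: [-0.108, 0.698, 0.108, 0.699]
force: [0.2, 0.2, -5.2]
width: 64.6
```

```bash
python3 - <<'E'
from h import *
plan((446.8,321.8,92),1.879)
E
```

```text
t 31.5 tcp [447.5 322.1 121.5] width 64.6 F [ 0.2  0.2 -5.2] q7 1.18
offset units [ 1.18 -0.   -0.03] rot units [-0.01  0.02 -0.01] jawyaw 1.878 mm world [ -0.7  -0.3 -29.5]
```

servo_tool(
  offset=[
    [0.3,0,-0.03],
    [0.3,0,0],
    [0.3,0,0],
    [0.2,0,0],
    [0.1,0,0],
    [0.1,0,0],
    [0,0,0],
  ],
  rot=[
    [0,0,0],
    [0,0,0],
    [0,0,0],
    [0,0,0],
    [0,0,0],
    [0,0,0],
    [0,0,0],
  ],
  jaw=[-1,-1,-1,-1,-1,-1,-1],
)

```text
time_s: 32.38
tcp_pos: [446.1, 321.3, 87.8]
eef_rot: [-0.108, 0.699, 0.108, 0.699]
force: [0.0, -0.7, -5.7]
width: 64.6
```

servo_tool(
  offset=[
    [0.08,0,0],
    [0.08,0,0],
    [0.05,0,0],
    [0.05,0,0],
    [0,0,0],
  ],
  rot=[
    [0,0,0],
    [0,0,0],
    [0,0,0],
    [0,0,0],
    [0,0,0],
  ],
  jaw=[-1,-1,-1,-1,-1],
)

```text
time_s: 33.0
tcp_pos: [446.0, 321.3, 81.3]
eef_rot: [-0.108, 0.699, 0.108, 0.699]
force: [0.6, -0.4, -5.4]
width: 64.6
```

servo_tool(
  offset=[
    [0.03,0,0],
    [0.03,0,0],
    [0,0,0],
  ],
  rot=[
    [0,0,0],
    [0,0,0],
    [0,0,0],
  ],
  jaw=[-1,-1,-1],
)

```text
time_s: 33.38
tcp_pos: [446.2, 321.4, 80.9]
eef_rot: [-0.108, 0.699, 0.108, 0.699]
force: [-3.9, -3.5, 8.0]
width: 64.4
```

servo_tool(
  offset=[
    [0,0,0],
    [0,0,0],
    [0,0,0],
    [0,0,0],
    [0,0,0],
    [-0.4,0,0],
    [-1,0,0],
    [-1,0,0],
    [-1,0,0],
    [-1,0,0],
  ],
  rot=[
    [0,0,0],
    [0,0,0],
    [0,0,0],
    [0,0,0],
    [0,0,0],
    [0,0,0],
    [0,0,0],
    [0,0,0],
    [0,0,0],
    [0,0,0],
  ],
  jaw=[1,1,1,1,1,1,1,1,1,1],
)

```text
time_s: 34.62
tcp_pos: [446.1, 321.4, 191.5]
eef_rot: [-0.108, 0.699, 0.108, 0.699]
force: [0.9, -0.1, 0.1]
width: 85.3
```

servo_tool(
  offset=[
    [-1,0,0.5],
    [-1,0,1],
    [0,0,1],
    [0,0,0],
    [0,0,0],
  ],
  rot=[
    [0,0,0],
    [0,0,0],
    [0,0,0],
    [0,0,0],
    [0,0,0],
  ],
  jaw=[1,1,1,1,1],
)

```text
time_s: 35.25
tcp_pos: [505.1, 340.1, 239.8]
eef_rot: [-0.108, 0.699, 0.108, 0.699]
force: [-0.1, -0.1, -0.1]
width: 85.2
```

```bash
python3 - <<'E'
from fit import *
s=monitor.sense();c=cam('wrist',s); im=optics.read_camera('wrist'); cv2.imwrite('pics/w_fin.png',im[:,:,::-1])
for d in optics.silhouettes('wrist','roller')[:2]:
    m=d['region']; print(d['conf'],np.round(d['rect'],1))
p=[446.2,321,.308]
print('pred axle ends',proj(c,place(p,[(0,74,55),(0,-74,55),(0,0,55)])).round(1))
g=im.astype(int).sum(2); u0,v0=proj(c,place(p,[(0,0,55)]))[0]
# rubber extents: dark pixels around predicted centre
lab=cv2.connectedComponents((g<150).astype(np.uint8))[1]; k=lab[int(v0),int(u0)]; ys,xs=np.where(lab==k); print('dark blob',k,xs.min(),xs.max(),ys.min(),ys.max(),len(xs))
pr=[proj(c,place(p,[(0,y,55)]))[0] for y in(33,-33)]; print('pred faces',np.round(pr,1))
K,R,t=c; dep=(R@np.array([446.2,321,55])+t)[2]; print('mm/px',dep/K[0,0])
optics.read_camera('scene')
for q in ('bail_bar','roller','wash','beaker','amber'): print(q,[(round(d['conf'],2),np.round(d['rect']).tolist()) for d in optics.boxes_of('scene',q)[:4]])
S=cam('scene'); print('bar pred open',proj(S,place([582,12.5,.07],[(133,0,173)])),'roller pred',proj(S,[[446.2,321,55]]))
plan((446,321,100),1.879)
E
```

```text
0.93 [259.9 106.7 172.1  74.2]
0.63 [347.8 336.4  63.2  80.1]
pred axle ends [[342.4 107.3]
 [174.6 107.4]
 [258.5 107.4]]
dark blob 6 222 296 71 140 4927
pred faces [[295.9 107.4]
 [221.1 107.4]]
mm/px 0.8820566870806152
bail_bar [(0.68, [275.0, 291.0, 26.0, 45.0]), (0.67, [316.0, 199.0, 45.0, 24.0])]
roller [(0.73, [238.0, 333.0, 56.0, 35.0]), (0.71, [300.0, 165.0, 18.0, 21.0]), (0.58, [242.0, 157.0, 25.0, 16.0])]
wash [(0.56, [331.0, 166.0, 14.0, 36.0])]
beaker [(0.75, [236.0, 205.0, 19.0, 35.0]), (0.48, [334.0, 163.0, 21.0, 39.0])]
amber [(0.61, [225.0, 265.0, 24.0, 51.0])]
bar pred open [[329.86238054 195.37000218]] roller pred [[299.6782381  165.30576694]]
t 35.65 tcp [505.5 340.2 239.9] width 85.3 F [-0.1  0.5 -0.3] q7 1.23
offset units [ 5.6  -0.01 -2.5 ] rot units [-0.01  0.   -0.  ] jawyaw 1.878 mm world [ -59.5  -19.2 -139.9]
```

```bash
python3 -c "
from bench import r
print(r.sign_off())"
```

```text
the job is handed in; nothing more can be done
None
```

The roller is in the wash cradle with its axle in both notches, and I handed the job in at about 35.7 s of the 67 s allowed. No verdict was reported.

**What I did:** I pushed the bail fully open and took the roller out down through the slots and forwards under the hangers. I parked it between two ribs of the mat at about x = -14 mm and let go. I then gripped it again across its end faces and lowered it slowly into the cradle, where it touched down at about the expected height.

**Last checks:**
- **Roller position:** the wrist camera put it about 1.3 mm along and 0.6 mm across from my estimate of the cradle axis, with the axle square to the cradle. That estimate came from the cameras, whose calibration is good to about 2 mm.
- **Roller height:** I did not measure this from a picture; I took it from where the axle touched down.
- **Bail:** a scene picture just after opening showed it fully open, and nothing touched it afterwards. The final look was less clear: the detector's best match for the bar was on the jar, and its second was near the expected open position.
- **Bystanders:** the wash bottle, beaker and amber bottle were where they started to within a few pixels. I did not re-check the flask, jar, panels and brush at the end.
- **Gripper:** it was open, clear of everything, and showed no force.

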